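# Scrub out the rinse tins and set them to drain

## Task

Clean up after the model-painting session: with the long brush, scrub out every rinse tin while it stands on the wooden stand, one after another from the smallest to the largest, each with at least two full strokes down to the bottom and drawn back up to the rim in between. Lift the tins off the stand by their handles and set them upright on the draining mat, and put the brush back in its white cup, bristles down. There may be two or three tins; leave the drink bottle and the paint bottles where they are.

Things in the scene. Friction and masses are not known exactly. Their poses are not given: they have to be found in the camera images.
- tin_small_mid (a point): the small of up to three open, brass-coloured round rinse tins (any may be absent: None). Outside diameter 60 mm, height 76 mm, wall 3 mm, floor 4 mm thick. This point is on the tin's axis, half-way up (38 mm above its underside); z is up along the axis; the handle sticks out towards -x. Weighs under 0.35 kg. Stands loose on the stand's deck
- tin_small_handle (a point): grip point of the small tin's flat steel handle: an upright bar 14 mm thick (tin's y), 10 mm deep (tin's x), 52 mm tall, its axis 24 mm out from the tin's outer wall, joined to it by an arm at the top and one at the bottom. This point is on the bar's axis, 14 mm below the bar's top and 20 mm below the tin's rim; 54 mm from the tin's axis; same axes as the tin. From above the fingers can close on it along the tin's y
- tin_small: the small tin again, origin at the centre of its underside, same axes
- tin_medium_mid (a point): the medium of up to three open, brass-coloured round rinse tins (any may be absent: None). Outside diameter 74 mm, height 92 mm, wall 3 mm, floor 4 mm thick. This point is on the tin's axis, half-way up (46 mm above its underside); z is up along the axis; the handle sticks out towards -x. Weighs under 0.35 kg. Stands loose on the stand's deck
- tin_medium_handle (a point): grip point of the medium tin's flat steel handle: an upright bar 14 mm thick (tin's y), 10 mm deep (tin's x), 52 mm tall, its axis 24 mm out from the tin's outer wall, joined to it by an arm at the top and one at the bottom. This point is on the bar's axis, 14 mm below the bar's top and 20 mm below the tin's rim; 61 mm from the tin's axis; same axes as the tin. From above the fingers can close on it along the tin's y
- tin_medium: the medium tin again, origin at the centre of its underside, same axes
- tin_large_mid (a point): the large of up to three open, brass-coloured round rinse tins (any may be absent: None). Outside diameter 88 mm, height 108 mm, wall 3 mm, floor 4 mm thick. This point is on the tin's axis, half-way up (54 mm above its underside); z is up along the axis; the handle sticks out towards -x. Weighs under 0.35 kg. Stands loose on the stand's deck
- tin_large_handle (a point): grip point of the large tin's flat steel handle: an upright bar 14 mm thick (tin's y), 10 mm deep (tin's x), 52 mm tall, its axis 24 mm out from the tin's outer wall, joined to it by an arm at the top and one at the bottom. This point is on the bar's axis, 14 mm below the bar's top and 20 mm below the tin's rim; 68 mm from the tin's axis; same axes as the tin. From above the fingers can close on it along the tin's y
- tin_large: the large tin again, origin at the centre of its underside, same axes
- brush_grip (a point): long cleaning brush, 210 mm: bristle head 75 mm long and 33 mm across (firm core 30 mm across, flat end), thin steel neck, round wooden handle 20 mm across and 90 mm long (from 120 to 210 mm above the bristle end). This point is the middle of the handle, on its axis, 165 mm from the bristle end; z points from bristles to handle. It starts standing bristles down, loose, in the white cup. 70 g
- brush_tip (a point): the centre of the brush's flat bristle end; same axes
- brush: the brush again, origin at the bristle end, same axes
- cup_floor (a point): the brush's fixed white cup: 80 mm tall outside, 72 mm across the foot; inside 46 mm across at the mouth (50 mm near the floor). This point is the centre of the inner floor, 6 mm above the table; the mouth is 74 mm above it
- stand: fixed low wooden stand, 156 mm (x) by 430 mm (y), the tins' deck 40 mm above the table, a lip 8 mm high and 8 mm wide round its edge. Origin on the table under its centre
- mat: fixed dark ribbed rubber draining mat, 130 mm (x) by 430 mm (y), 4 mm thick, in front of the stand on the robot's side. Origin on the table under its centre
- drink: bystander: closed drink bottle, 64 mm across, 190 mm tall, loose; origin at the centre of its underside
- paint0: bystander: small paint bottle, 30 mm across, 70 mm tall, loose; origin at the centre of its underside
- paint1: bystander: another paint bottle, same size
Things that resemble listed ones, but are neither listed nor needed, are in the scene too. What is shaped like the brush but red is not meant.

How it is judged (in metres and radians):
On the way, in this order (a step that is already met when the one before it is completed fails the run):
1. brush down to the bottom of the small tin, which is on the stand (horizontal distance between brush_tip and tin_small_mid below 0.027 m and z of brush_tip in the frame of tin_small_mid below -0.018 m and z of tin_small_mid in the frame of stand above 0.066 m), for 0.05 s.
2. brush drawn up past half-way in the small tin (horizontal distance between brush_tip and tin_small_mid below 0.027 m and z of brush_tip in the frame of tin_small_mid above 0.005 m and z of tin_small_mid in the frame of stand above 0.066 m), for 0.05 s.
3. brush down to the bottom of the small tin again (all of step 1), for 0.05 s.
4. brush down to the bottom of the medium tin, which is on the stand (horizontal distance between brush_tip and tin_medium_mid below 0.034 m and z of brush_tip in the frame of tin_medium_mid below -0.026 m and z of tin_medium_mid in the frame of stand above 0.074 m), for 0.05 s.
5. brush drawn up past half-way in the medium tin (horizontal distance between brush_tip and tin_medium_mid below 0.034 m and z of brush_tip in the frame of tin_medium_mid above 0.005 m and z of tin_medium_mid in the frame of stand above 0.074 m), for 0.05 s.
6. brush down to the bottom of the medium tin again (all of step 4), for 0.05 s.
7. brush down to the bottom of the large tin, which is on the stand (horizontal distance between brush_tip and tin_large_mid below 0.041 m and z of brush_tip in the frame of tin_large_mid below -0.034 m and z of tin_large_mid in the frame of stand above 0.082 m), for 0.05 s.
8. brush drawn up past half-way in the large tin (horizontal distance between brush_tip and tin_large_mid below 0.041 m and z of brush_tip in the frame of tin_large_mid above 0.005 m and z of tin_large_mid in the frame of stand above 0.082 m), for 0.05 s.
9. brush down to the bottom of the large tin again (all of step 7), for 0.05 s.
At the end, for the whole second after the job is handed in: Every tin present stands upright (within 0.1 rad), at rest, on the mat: its axis over the mat and no more than 60 mm from the mat's long centre line; the brush stands in its cup, its bristle end within 15 mm of the cup's floor (x of tin_small_mid in the frame of mat between -0.06 and 0.06 m and y of tin_small_mid in the frame of mat between -0.21 and 0.21 m and z of tin_small_mid in the frame of mat between 0.034 and 0.048 m and angle between each of tin_small_mid, tin_medium_mid, tin_large_mid's own z axis and vertical below 0.1 rad and linear speed of each of tin_small, tin_medium, tin_large, brush below 0.02 m/s and x of tin_medium_mid in the frame of mat between -0.06 and 0.06 m and y of tin_medium_mid in the frame of mat between -0.21 and 0.21 m and z of tin_medium_mid in the frame of mat between 0.042 and 0.056 m and x of tin_large_mid in the frame of mat between -0.06 and 0.06 m and y of tin_large_mid in the frame of mat between -0.21 and 0.21 m and z of tin_large_mid in the frame of mat between 0.05 and 0.064 m and horizontal distance between brush_tip and cup_floor below 0.02 m and z of brush_tip in the frame of cup_floor between -0.01 and 0.015 m); the robot touches nothing.
It fails at once if the drink bottle is pushed more than 30 mm or tipped over (distance of drink from where it was at the start of the episode above 0.03 m or angle between drink's own z axis and vertical above 0.5 rad).
It fails at once if the first paint bottle is pushed more than 30 mm or tipped over (distance of paint0 from where it was at the start of the episode above 0.03 m or angle between paint0's own z axis and vertical above 0.5 rad).
It fails at once if the second paint bottle is pushed more than 30 mm or tipped over (distance of paint1 from where it was at the start of the episode above 0.03 m or angle between paint1's own z axis and vertical above 0.5 rad).
Of tin_small, tin_medium, tin_large only 2 to 3 are there at a start; the rules pass over those that are not, and their reading is None.
At some moment in a run one of tin_small, tin_medium, tin_large may be knocked a few centimetres aside while the robot is not near it.
It also fails if it takes over 210 s, if anything falls off the work surface, if the arm or the gripper's body presses on something with over 40 N, if the wrist force passes 120 N, or if a joint passes its speed limit or range.

## Robot

A 6-joint arm with a two-finger parallel gripper is mounted at the origin on the work surface. World frame = base frame: x ahead of the robot, y to its left, z up, the work surface at z = 0. Lengths are in mm, angles in rad, forces in N, time in s.
With the tool pointing down it reaches from about 400 to 925 mm from the base axis. Payload 12.5 kg.
Tool frame: the origin (TCP) lies at the centre of the arm's flange, where the gripper is bolted on; the fingertips stand 190 mm ahead of it and the grasp point (between the pads) lies env.grip_point_offset ahead of it (env.grip_point_offset is the distance from the TCP to the grasp point, in mm); z points along the fingers, x is the direction in which the jaws open and shut, and the axes are right-handed (so a half turn about z gives the same grasp; the last joint's range is limited). The gripper opens to 95 mm and grips with 3 to 60 N. Pads are 20 mm wide; open, the fingers measure 119 mm over their backs; the gripper's body (75 mm by 180 mm) begins 59 mm behind the grasp point.
Start: joints at [0.998, 0.491, 1.559, -0, 1.092, -0.106], TCP at [281.247, 558.144, 404.761] pointing down, gripper open.
Joint ranges: [-3.1, 3.1], [-0.84, 2.19], [0.05, 2.79], [-1.13, 4.28], [0.06, 2.93], [-2.69, 2.69]. Speed limits (rad/s): [2.22, 2.22, 2.79, 3.14, 3.14, 3.14].

## Interface

Orientations are given as [roll, pitch, yaw] about the fixed x, y, z axes, in that order (R = Rz(yaw) Ry(pitch) Rx(roll)).
In Python, from cell import state, read_camera, camera_model, job_done, env gives the robot as it stands.
- The arm moves only by the tool arm_command, never from a script. Its argument "steps" is a list of rows, each a list of 6 numbers: the shift along the tool's x, y, z in cm, then the turn, a rotation vector about the tool's x, y, z in degrees. In form: [[dx, dy, dz, rx, ry, rz], ...]. A call has 1 to 12 rows; each row is the pose to reach, as a shift and turn from the pose commanded when the call began, along the tool's axes at that moment; what a row does not reach only later rows make up. A row lasts 1/12 s, in which the tool goes at most 41.7 mm and 7.16 degrees, less where a joint would pass 70% of its speed; a pose out of reach is approached as far as the arm can. A call with a gripper value outside its range is refused whole. "jaw" is the finger opening in cm, from 0 to 9.51, set as the call begins (left out, the last holds). The fingers move at their own pace and stop on an object; the grip force is fixed at half the most. Time passes only in rows, so rows that repeat a pose let the fingers close. It gives the time, the measured TCP pose, the force and the opening at its end, in the units of the state.
- state(): the state, without advancing time (a new reading comes with each control period).
- read_camera(name): name is "scene" or "top"; returns the picture (400x640x3 uint8, red, green, blue); there is no depth.
- camera_model(name): a dict with "K" (3x3 intrinsics, pixels), "xyz" and "rotation" of the camera in the world. Camera axes: x right, y up, looking along -z (the intrinsics and any distortion apply to the point x, -y, -z); pixel columns grow to the right and rows downward; lengths in mm; the calibration is good to about 2 mm. A picture is of the moment at which its call begins. camera_model takes no time and is no camera call.
- job_done(): hands the job in, once; it reports no verdict.
The state is a dict: "t": time; "joints": joint angles; "qvel": joint speeds; "tau": joint torques, N m; "eef_pos": TCP position; "tcp_rot": TCP orientation; "ft_force": force on the tool from outside, world axes, zero at the start; "moment": the same for the moment, N m; "opening": opening from 0.0 (shut) to 1.0 (fully open).
Only numpy, scipy, OpenCV 4.12 (cv2) and the standard library are available. Lean on these libraries where they do the work, as an engineer would, in place of code of your own. Each camera call takes 0.05 s, during which the arm holds its last target. There are 200 camera calls.

## Working session

There is one attempt and no reset: what is moved stays moved. The work goes in short steps, Python scripts to look and compute and a tool call to move; the robot and the scene stay as the last step left them, time stands still between calls to the robot, and variables do not carry over. Pictures are saved under pics/ and viewed, about 12 in all and at most 16, crops included, and the job is handed in when it is done.

Besides the shell and the picture viewer there is one more tool, called after ">>>" as name(argument=value, ...), one argument or row to a line, values as JSON. arm_command: Moves the arm, as the interface text tells. Its arguments: {"type":"object","properties":{"steps":{"type":"array"},"jaw":{"type":"number"}},"required":["steps"]}

```bash
mkdir -p pics; ls
python3 - <<'E'
from cell import *
import cv2
s=state();print(s);print(env.grip_point_offset)
for n in("scene","top"):
    m=camera_model(n);print(n,m)
    cv2.imwrite(f"pics/{n}0.png",read_camera(n)[:,:,::-1])
E
```

```text
pics
{'t': 0.0, 'joints': array([ 9.98390669e-01,  4.91542182e-01,  1.55945907e+00,  4.79401284e-06,
        1.09170690e+00, -1.05573829e-01]), 'qvel': array([-0.00050497, -0.0001317 , -0.00133096,  0.0004318 ,  0.00112696,
        0.00033532]), 'tau': array([-3.87104534e-03, -6.12637424e+01, -2.58173704e+01,  6.91517699e-02,
        4.82294220e-02, -1.45891827e-04]), 'eef_pos': array([281.23006673, 558.10800906, 404.16911759]), 'tcp_rot': array([-3.14147088e+00,  1.10883605e-03,  1.10396235e+00]), 'ft_force': array([-0.21523511,  0.13065122, -0.06221449]), 'moment': array([-0.06416451,  0.02826605,  0.01929471]), 'opening': 1.002168317421975}
171.3
scene {'K': array([[366.47623397,   0.        , 314.99983042],
       [  0.        , 366.47623397, 199.55269358],
       [  0.        ,   0.        ,   1.        ]]), 'xyz': array([1094.83785797, -261.93334038,  905.02377985]), 'rotation': array([0.65188   , 0.01474389, 1.17769527])}
top {'K': array([[481.14175269,   0.        , 317.50422833],
       [  0.        , 481.14175269, 194.68481374],
       [  0.        ,   0.        ,   1.        ]]), 'xyz': array([ 306.4786327 ,  -38.49390992, 1377.43769767]), 'rotation': array([ 1.75260429e-01, -1.07716670e-03, -1.58704777e+00])}
```

View pics/scene0.png

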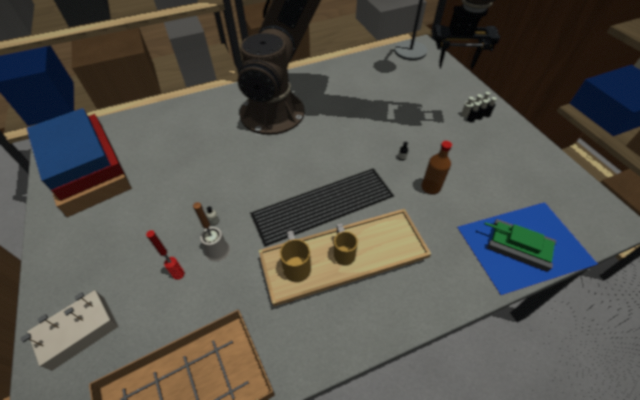

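View pics/top0.png

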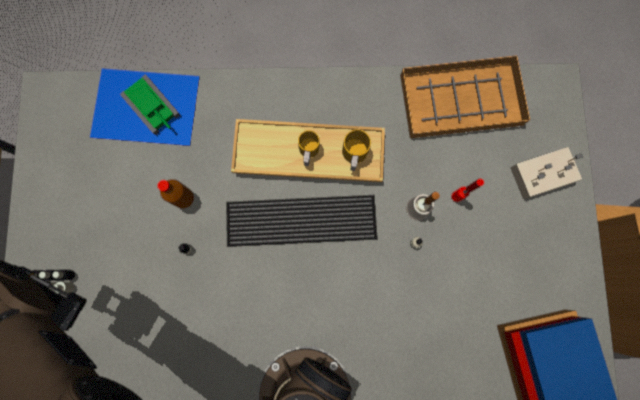

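The scene view shows two brass tins at (295,260) and (345,247) on the stand, the white cup with the brown-handled brush at (210,235), and the red lookalike at (165,255), which I'm leaving alone. In the top view the tins are at (309,144) and (356,147), the cup at (424,205), the paint bottles at (185,248) and (417,243), and the drink bottle at (175,193).

```bash
cat > h.py <<'E'
from cell import *
import cv2, numpy as np
from scipy.spatial.transform import Rotation as R
def cam(n):
    m=camera_model(n); return m["K"],np.array(m["xyz"]),R.from_euler("xyz",m["rotation"]).as_matrix()
def ray(n,u,v):
    K,c,r=cam(n); d=np.linalg.inv(K)@[u,v,1]; return c,r@(d*[1,-1,-1])
def onz(n,u,v,z):
    c,d=ray(n,u,v); return c+d*(z-c[2])/d[2]
def proj(n,p):
    K,c,r=cam(n); q=(r.T@(np.array(p,float)-c))*[1,-1,-1]; q=K@q; return q[:2]/q[2]
def two(a,b):
    (c1,d1),(c2,d2)=ray("top",*a),ray("scene",*b)
    d1/=np.linalg.norm(d1);d2/=np.linalg.norm(d2)
    s=np.linalg.lstsq(np.c_[d1,-d2],c2-c1,rcond=None)[0]
    p,q=c1+s[0]*d1,c2+s[1]*d2; return (p+q)/2,np.linalg.norm(p-q)
def crop(n,img,x0,y0,w,h,f,name):
    cv2.imwrite("pics/"+name,cv2.resize(img[y0:y0+h,x0:x0+w,::-1],None,fx=f,fy=f,interpolation=cv2.INTER_CUBIC))
def shift(p):
    "tool-axis shift (cm) from present TCP to world p (mm)"
    s=state(); r=R.from_euler("xyz",s["tcp_rot"]).as_matrix(); return r.T@(np.array(p)-s["eef_pos"])/10
E
python3 - <<'E'
from h import *
a=cv2.imread("pics/top0.png")[:,:,::-1];b=cv2.imread("pics/scene0.png")[:,:,::-1]
A=cv2.resize(a[110:260,280:460],None,fx=4.4,fy=4.4,interpolation=2)
crop("top",a,225,115,235,135,3.4,"c0.png")
crop("scene",b,180,195,200,110,4,"c1.png")
for n,p in(("stand",[(233,121),(386,129),(384,184),(231,173)]),("mat",[(227,203),(375,195),(377,239),(228,246)])):
    print(n,[onz("top",*q,48 if n=="stand" else 4).round() for q in p])
for q in[(424,205)]: print("cup",onz("top",*q,80))
print("paint",onz("top",417,241,70),onz("top",184,248,70),"drink",onz("top",165,186,190))
print("brush top",two((435,197),(198,206)))
E
```

```text
stand [array([762., 196.,  48.]), array([ 731., -244.,   48.]), array([ 569., -232.,   48.]), array([608., 200.,  48.])]
mat [array([529., 218.,   4.]), array([ 546., -211.,    4.]), array([ 419., -212.,    4.]), array([405., 213.,   4.])]
cup [ 502.92258235 -333.73234844   80.        ]
paint [ 405.9682499  -311.58608105   70.        ] [397.26273921 319.89614296  70.        ] drink [545.02060216 339.72259493 190.        ]
brush top (array([ 503.92050789, -332.38996846,  203.82470383]), np.float64(2.942889454998949))
```

View pics/c0.png

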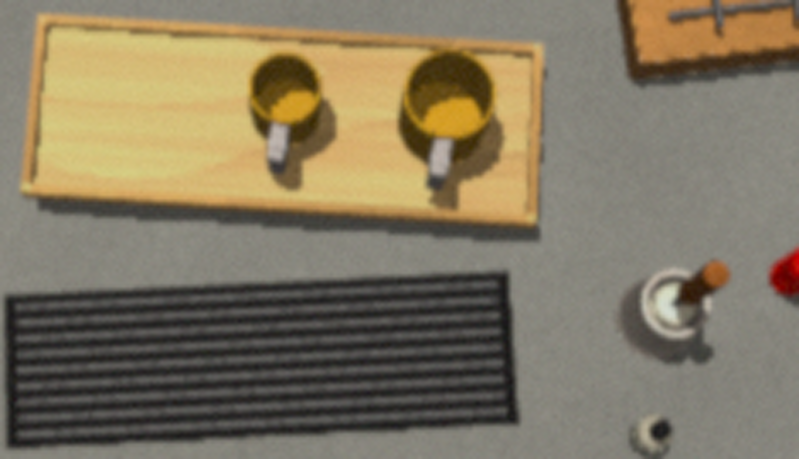

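View pics/c1.png

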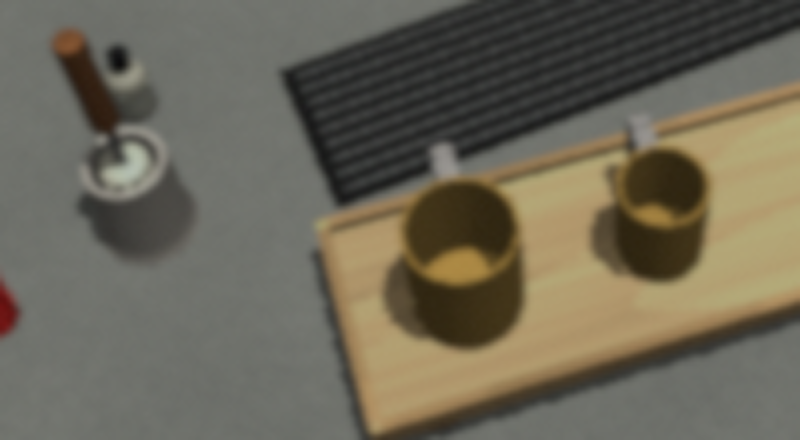

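The crops confirm the white cup with the brown brush. The tin rims are about 21.5 px and 27.4 px wide in the top view, so these look like the small (60 mm) and medium (74 mm) tins, with handles towards the robot. I'll check this with numbers.

Run:
```python
from h import *
T=lambda x,y:(225+x/3.4-.35,115+y/3.4-.35)
S=lambda x,y:(180+x/4-.37,195+y/4-.37)
for nm,c,l,r,s,h,z in(("small",(286,90),(249,92),(323,92),(663,184),(279,130),116),("med",(449,96),(402,98),(496,98),(461,233),(441,145),132)):
    P=onz("top",*T(*c),z);print(nm,P,"scene",onz("scene",*S(*s),z),"tri",two(T(*c),S(*s)))
    print(" dia",np.linalg.norm(onz("top",*T(*l),z)-onz("top",*T(*r),z)))
# handle bar top: light patch end
for nm,t,s,z in(("small",(276,163),(640,133),110),("med",(437,180),(443,160),126)):
    print(nm,"handle top",onz("top",*T(*t),z-0),onz("scene",*S(*s),z),two(T(*t),S(*s)))
print("cup",two(T(676,304),S(124,163)),onz("scene",*S(124,163),80),onz("top",*T(676,304),80))
print("brush top",two(T(715,274),S(71,42)), onz("top",*T(715,274),216),onz("scene",*S(71,42),216))
print("paintcap",onz("scene",*S(118,56),70))
```

```text
small [677.90628941 -22.15761737 116.        ] scene [682.80630569 -21.70770148 116.        ] tri (array([679.81174079, -21.12560363, 110.81029375]), np.float64(2.058334877950846))
 dia 59.09951993805569
med [ 666.24848522 -150.76943983  132.        ] scene [ 674.67281477 -152.11418706  132.        ] tri (array([ 669.21010741, -151.18674288,  122.19346936]), np.float64(0.9683502834470004))
 dia 74.08754783856429
small handle top [619.59011712 -13.33106366 110.        ] [639.50459951 -17.15854261 110.        ] (array([625.83780667, -11.47191044,  86.84519551]), np.float64(2.9753236725771672))
med handle top [ 599.90784049 -139.81456915  126.        ] [ 618.72451991 -143.44213361  126.        ] (array([ 605.21008922, -140.85247883,  104.22582795]), np.float64(1.502265318715117))
cup (array([ 506.36161368, -332.90214485,   75.14100131]), np.float64(1.256662524737003)) [ 509.99285509 -331.87174025   80.        ] [ 505.53492638 -332.43716578   80.        ]
brush top (array([ 507.03200771, -331.64637084,  210.896902  ]), np.float64(1.1478042632041359)) [ 506.09369726 -330.94685377  216.        ] [ 511.54086999 -330.57162264  216.        ]
paintcap [ 413.40527824 -316.87071833   70.        ]
```

>>> arm_command(
  steps=[
    [-13,19,-5.6,0,0,-13],
    [-26.5,37.9,-5.6,0,0,-26.7],
    [-26.5,37.9,-5.6,0,0,-26.7],
    [-26.5,37.9,-5.6,0,0,-26.7],
    [-26.5,37.9,-5.6,0,0,-26.7],
    [-26.5,37.9,-5.6,0,0,-26.7],
    [-26.5,37.9,-5.6,0,0,-26.7],
    [-26.5,37.9,-5.6,0,0,-26.7],
    [-26.5,37.9,-5.6,0,0,-26.7],
    [-26.5,37.9,-5.6,0,0,-26.7],
    [-26.5,37.9,-5.6,0,0,-26.7],
    [-26.5,37.9,-5.6,0,0,-26.7],
  ],
  jaw=6,
)

```text
t: 1.1
eef_pos: [502.3, 147.0, 461.1]
tcp_rot: [3.14, 0.001, 1.567]
ft_force: [-1.0, 0.2, -0.8]
opening: 0.63
```

Run:
```python
from h import *
s=state();print(s["eef_pos"],s["tcp_rot"],s["joints"],s["opening"],shift([508,-331,460]))
print(two((480,182),(152,235)),"red")
```

```text
[502.30510747 146.98744995 461.14749688] [3.14049950e+00 6.34815750e-04 1.56703674e+00] [ 1.58554366e-01  2.88612466e-01  1.72859088e+00 -8.90798040e-04
  1.12341326e+00 -1.40809775e+00] 0.630437959331472 [-47.79618368   0.74902918   0.14591038]
(array([ 540.68801435, -447.11468238,  199.7564943 ]), np.float64(4.697913697008673)) red
```

>>> arm_command(
  steps=[
    [-4,0,0,0,0,0],
    [-8,0,0,0,0,0],
    [-12,0,0,0,0,0],
    [-16,0,0,0,0,0],
    [-20,0,0,0,0,0],
    [-24,0,0,0,0,0],
    [-28,0,0,0,0,0],
    [-32,0.3,0,0,0,0],
    [-36,0.5,0,0,0,0],
    [-40,0.7,0,0,0,0],
    [-44,0.7,0,0,0,0],
    [-47.8,0.7,0,0,0,0],
  ],
)

```text
t: 2.1
eef_pos: [506.8, -329.0, 460.4]
tcp_rot: [-3.141, -0.0, 1.57]
ft_force: [0.5, 0.5, -0.0]
opening: 0.632
```

>>> arm_command(
  steps=[
    [0,0,0,0,0,0],
    [0,0,0,0,0,0],
    [0,0,0,0,0,0],
  ],
)

```text
t: 2.35
eef_pos: [507.1, -326.6, 460.2]
tcp_rot: [-3.141, -0.001, 1.57]
ft_force: [0.0, 1.5, 0.5]
opening: 0.633
```

Run:
```python
from h import *
s=state();print(s["eef_pos"],s["tcp_rot"],s["joints"])
a,b=read_camera("top"),read_camera("scene")
A=cv2.resize(a[130:270,340:520],None,fx=4,fy=4,interpolation=2)
B=cv2.resize(b[130:300,110:290],None,fx=3.2,fy=3.2,interpolation=2)
cv2.imwrite("pics/m1.png",np.vstack([A[:560,:720],])[:,:,::-1]);
cv2.imwrite("pics/m2.png",B[:,:,::-1])
g=s["eef_pos"]-[0,0,190]
print("tip centre",proj("top",g),proj("scene",g))
```

```text
[ 507.05488753 -326.63860891  460.22874465] [-3.14087208e+00 -1.00340013e-03  1.56970303e+00] [-6.81800152e-01  4.10379667e-01  1.54126240e+00  3.51296581e-04
  1.19114207e+00 -2.25163393e+00]
tip centre [438.67421241 190.85006747] [192.19832222 188.7283918 ]
```

View pics/m2.png

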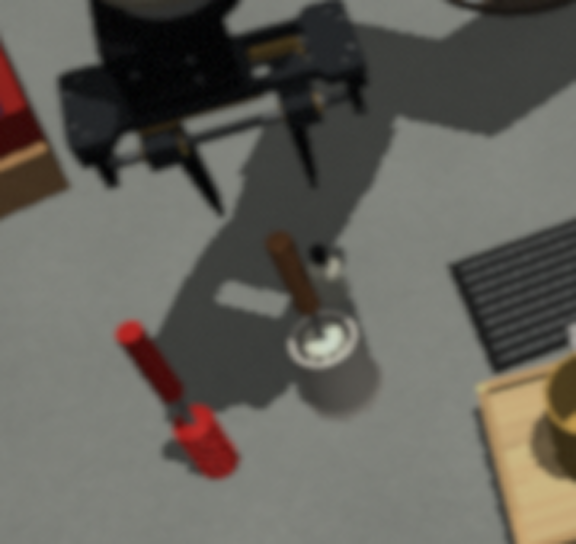

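Finger tips sit at crop (220,213) and (314,185), with the brush top between and below them at (281,240). That lines up, so I'm descending.

>>> arm_command(
  steps=[
    [0,0,2,0,0,0],
    [0,0,4,0,0,0],
    [0,0,6,0,0,0],
    [0,0,8,0,0,0],
    [0,0,9.5,0,0,0],
    [0,0,10.5,0,0,0],
    [0,0,11,0,0,0],
    [0,0,11.4,0,0,0],
    [0,0,11.4,0,0,0],
    [0,0,11.4,0,0,0],
  ],
)

```text
t: 3.28
eef_pos: [507.2, -326.9, 347.4]
tcp_rot: [3.141, 0.0, 1.57]
ft_force: [-0.9, -0.2, 0.1]
opening: 0.63
```

>>> arm_command(
  steps=[
    [0,0,0,0,0,0],
    [0,0,0,0,0,0],
    [0,0,0,0,0,0],
    [0,0,0,0,0,0],
    [0,0,0,0,0,0],
    [0,0,0,0,0,0],
    [0,0,0,0,0,0],
    [0,0,0,0,0,0],
    [0,0,0,0,0,0],
    [0,0,0,0,0,0],
  ],
  jaw=0.5,
)

```text
t: 4.12
eef_pos: [507.1, -327.0, 346.6]
tcp_rot: [-3.142, -0.0, 1.57]
ft_force: [-0.1, 0.5, -1.1]
opening: 0.209
```

>>> arm_command(
  steps=[
    [0,0,-1,0,0,0],
    [0,0,-2.5,0,0,0],
    [0,0,-4.5,0,0,0],
    [0,0,-6.5,0,0,0],
    [0,0,-8.5,0,0,0],
    [0,0,-10.5,0,0,0],
    [0,0,-12.5,0,0,0],
    [0,0,-14.5,0,0,0],
    [0,0,-16,0,0,0],
    [0,0,-16.5,0,0,0],
    [0,0,-16.5,0,0,0],
    [0,0,-16.5,0,0,0],
  ],
)

```text
t: 5.12
eef_pos: [506.9, -327.0, 511.3]
tcp_rot: [-3.141, -0.0, 1.57]
ft_force: [0.8, -0.2, -0.8]
opening: 0.207
```

Run:
```python
from h import *
s=state();print(s["eef_pos"],s["tcp_rot"],s["joints"],s["opening"])
b=read_camera("scene");a=read_camera("top")
crop("s",b,100,100,240,180,3.3,"m3.png");crop("t",a,280,100,240,160,3.3,"m4.png")
e=s["eef_pos"]
for dz in(171,220.6,265.6,340.6):
    p=e-[0,0,dz];q=proj("scene",p);t=proj("top",p);print(dz,q,(q-[100,100])*3.3,t,(t-[280,100])*3.3)
print(shift([680,-22,512]),shift([670,-151.5,512]))
```

```text
[ 506.90952084 -326.9556992   511.29418869] [-3.14127554e+00 -3.69283471e-04  1.57000239e+00] [-6.82330906e-01  3.74211688e-01  1.46311808e+00  9.01836091e-05
  1.30474180e+00 -2.25235709e+00] 0.20654743514642937
171 [182.61836379 167.61995425] [272.6406005  223.14584901] [446.76324732 185.10318607] [550.31871614 280.84051403]
220.6 [189.42606994 182.86223535] [295.1060308  273.44537664] [441.03284165 189.28804036] [531.40837745 294.6505332 ]
265.6 [195.05070626 195.45565316] [313.66733067 315.00365544] [436.25483222 192.77736982] [515.64094631 306.16532042]
340.6 [203.43313486 214.22369781] [341.32934503 376.93820276] [429.06004243 198.03164826] [491.89814002 323.50443926]
[30.52164108 17.27264579 -0.12468207] [17.57085221 16.28300934 -0.13837237]
```

View pics/m3.png

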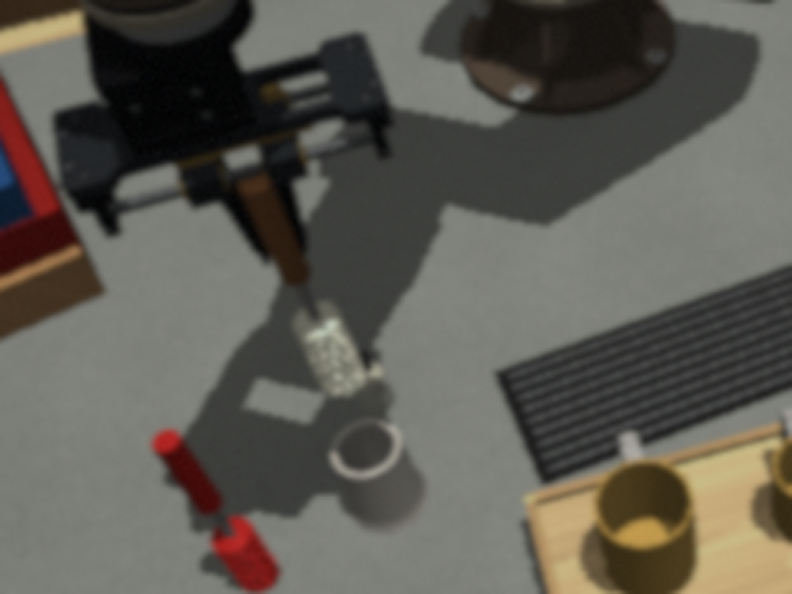

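Brush is held upright, bristle end at crop (345,388), and the cup is empty. Moving over the small tin.

>>> arm_command(
  steps=[
    [3,1.7,0,0,0,0],
    [6,3.4,0,0,0,0],
    [9,5.1,0,0,0,0],
    [12,6.8,0,0,0,0],
    [15,8.5,0,0,0,0],
    [18,10.2,0,0,0,0],
    [21,11.9,0,0,0,0],
    [24,13.6,0,0,0,0],
    [27,15.3,0,0,0,0],
    [29,16.4,0,0,0,0],
    [30.5,17.2,0,0,0,0],
    [30.5,17.2,0,0,0,0],
  ],
)

```text
t: 6.22
eef_pos: [680.4, -19.7, 510.3]
tcp_rot: [-3.14, -0.001, 1.573]
ft_force: [-0.0, -0.1, -0.9]
opening: 0.21
```

>>> arm_command(
  steps=[
    [0,0,0,0,0,0],
    [0,0,0,0,0,0],
    [0,0,0,0,0,0],
    [0,0,0,0,0,0],
  ],
)

```text
t: 6.55
eef_pos: [678.9, -23.4, 511.9]
tcp_rot: [3.141, 0.0, 1.569]
ft_force: [0.2, 0.2, -0.9]
opening: 0.205
```

Run:
```python
from h import *
s=state();print(s["eef_pos"],s["tcp_rot"],s["opening"])
b=read_camera("scene");a=read_camera("top")
crop("s",b,230,120,200,150,4,"m5.png");cv2.imwrite("pics/t5.png",a[:,:,::-1])
e=s["eef_pos"]
for p in(e-[0,0,340.6],[679,-22,116],[670,-151.5,132]):
    print((proj("scene",p)-[230,120])*4,proj("top",p))
```

```text
[678.94974263 -23.36872186 511.94014614] [3.14139120e+00 8.50153027e-05 1.56857900e+00] 0.20455729160927258
[460.96327219 430.10573414] [308.87041132 134.6893629 ]
[458.4756591  477.83621062] [308.70435844 140.73288567]
[257.73523273 524.82963432] [356.93854002 141.52991666]
```

View pics/m5.png

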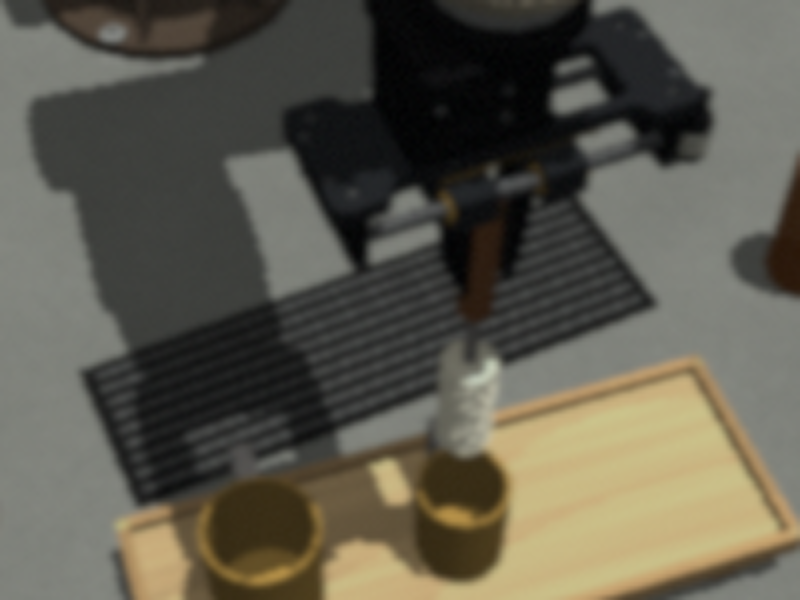

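Bristle end at (461,442) is right over the small tin's rim centre (463,487); both sit equally below the predictions. Scrubbing.

>>> arm_command(
  steps=[
    [0.2,0,2,0,0,0],
    [0.2,0,4,0,0,0],
    [0.2,0,6,0,0,0],
    [0.2,0,7.5,0,0,0],
    [0.2,0,9,0,0,0],
    [0.2,0,10.5,0,0,0],
    [0.2,0,11.5,0,0,0],
    [0.2,0,12,0,0,0],
    [0.2,0,12,0,0,0],
    [0.2,0,12,0,0,0],
    [0.2,0,12,0,0,0],
  ],
)

```text
t: 7.57
eef_pos: [679.4, -20.3, 392.7]
tcp_rot: [3.14, 0.0, 1.57]
ft_force: [-0.6, -0.8, -0.1]
opening: 0.208
```

Run:
```python
from h import *
s=state();print(s["eef_pos"],s["ft_force"],s["opening"])
b=read_camera("scene")
crop("s",b,280,150,120,120,5,"m6.png")
```

```text
[679.40496972 -20.28415522 392.73731486] [-0.61857973 -0.80595753 -0.12916795] 0.2076519325246776
```

View pics/m6.png

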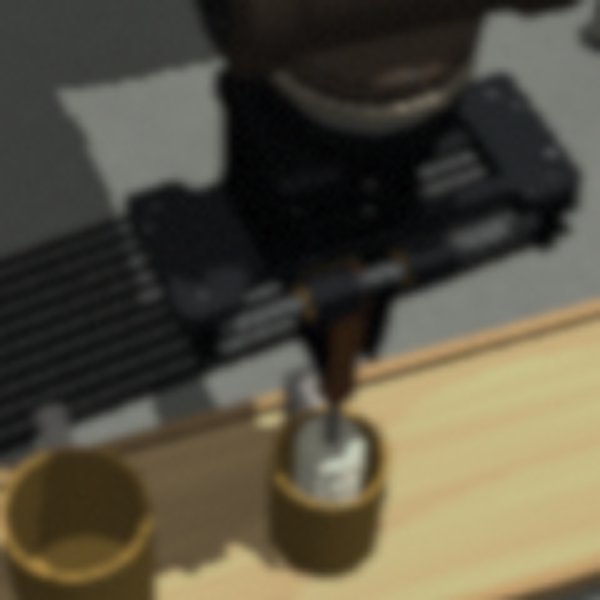

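The brush is inside the small tin at (330,470). Up to the rim and down again, a touch deeper, then out.

>>> arm_command(
  steps=[
    [0,0,0.3,0,0,0],
    [0,0,0.3,0,0,0],
    [0,0,-2,0,0,0],
    [0,0,-4,0,0,0],
    [0,0,-5.5,0,0,0],
    [0,0,-5.8,0,0,0],
    [0,0,-5.8,0,0,0],
    [0,0,-5.8,0,0,0],
  ],
)

```text
t: 8.28
eef_pos: [679.2, -20.2, 448.9]
tcp_rot: [-3.141, -0.0, 1.57]
ft_force: [0.3, -0.6, -1.4]
opening: 0.207
```

>>> arm_command(
  steps=[
    [0,0,2,0,0,0],
    [0,0,4,0,0,0],
    [0,0,5.5,0,0,0],
    [0,0,6,0,0,0],
    [0,0,6.1,0,0,0],
    [0,0,6.1,0,0,0],
    [0,0,6.1,0,0,0],
    [0,0,6.1,0,0,0],
  ],
)

```text
t: 8.95
eef_pos: [679.4, -20.2, 389.7]
tcp_rot: [3.14, 0.0, 1.57]
ft_force: [0.1, -0.4, -0.0]
opening: 0.208
```

>>> arm_command(
  steps=[
    [0,0,-2,0,0,0],
    [0,0,-4,0,0,0],
    [0,0,-6,0,0,0],
    [0,0,-8,0,0,0],
    [0,0,-10,0,0,0],
    [0,0,-11.5,0,0,0],
    [0,0,-12,0,0,0],
    [0,0,-12,0,0,0],
    [0,0,-12,0,0,0],
  ],
)

```text
t: 9.7
eef_pos: [679.1, -20.2, 508.3]
tcp_rot: [-3.141, -0.0, 1.57]
ft_force: [0.4, 0.0, -2.2]
opening: 0.206
```

Run:
```python
from h import *
s=state();print(s["eef_pos"],s["tcp_rot"],s["ft_force"],s["opening"],shift([669,-150,512]))
```

```text
[679.13499487 -20.18711801 508.3413389 ] [-3.14147275e+00 -1.07158811e-04  1.56998767e+00] [ 0.38233998  0.03876142 -2.17132218] 0.20632648316860003 [-12.98206424  -1.00304581  -0.36713699]
```

>>> arm_command(
  steps=[
    [-2,-0.2,0,0,0,0],
    [-5,-0.5,0,0,0,0],
    [-8,-0.8,0,0,0,0],
    [-11,-1,0,0,0,0],
    [-13,-1,0,0,0,0],
    [-13,-1,0,0,0,0],
    [-13,-1,0,0,0,0],
    [-13,-1,0,0,0,0],
  ],
)

```text
t: 10.37
eef_pos: [669.3, -149.7, 507.8]
tcp_rot: [-3.14, -0.001, 1.57]
ft_force: [-0.0, 0.4, -0.7]
opening: 0.208
```

Run:
```python
from h import *
s=state();print(s["eef_pos"],s["tcp_rot"],s["opening"])
b=read_camera("scene");a=read_camera("top")
crop("s",b,230,120,200,150,4,"m7.png");cv2.imwrite("pics/t7.png",a[:,:,::-1])
e=s["eef_pos"]
for p in(e-[0,0,340.6],[679,-20,116],[670,-151.5,132]):
    print((proj("scene",p)-[230,120])*4,proj("top",p))
```

```text
[ 669.32202823 -149.68082284  507.80618442] [-3.14040445e+00 -7.79359501e-04  1.57011196e+00] 0.20841819917393553
[256.65988045 492.83771039] [357.35306454 137.97086084]
[461.37559823 476.75753138] [307.96813916 140.74420746]
[257.73523273 524.82963432] [356.93854002 141.52991666]
```

View pics/m7.png

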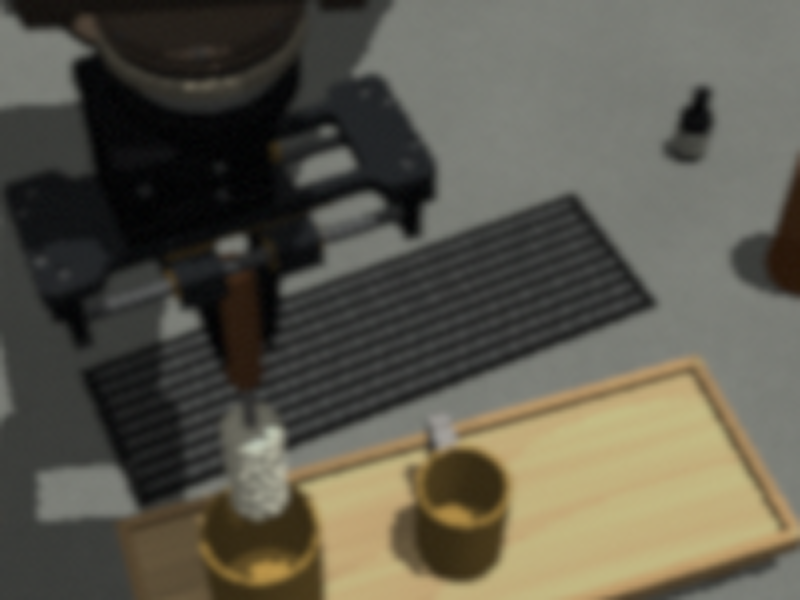

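Bristle end at (260,507), medium rim centre at (261,543): lined up. The small tin hasn't moved, at (462,487).

>>> arm_command(
  steps=[
    [0,0.2,2,0,0,0],
    [0,0.2,4,0,0,0],
    [0,0.2,6,0,0,0],
    [0,0.2,7.5,0,0,0],
    [0,0.2,9,0,0,0],
    [0,0.2,10.5,0,0,0],
    [0,0.2,11.5,0,0,0],
    [0,0.2,11.8,0,0,0],
    [0,0.2,11.8,0,0,0],
    [0,0.2,11.8,0,0,0],
    [0,0.2,11.8,0,0,0],
  ],
)

```text
t: 11.38
eef_pos: [671.3, -150.0, 391.8]
tcp_rot: [3.14, 0.0, 1.57]
ft_force: [0.7, -0.4, -0.8]
opening: 0.206
```

>>> arm_command(
  steps=[
    [0,0,-2,0,0,0],
    [0,0,-4,0,0,0],
    [0,0,-6,0,0,0],
    [0,0,-7,0,0,0],
    [0,0,-7.2,0,0,0],
    [0,0,-7.2,0,0,0],
    [0,0,-7.2,0,0,0],
  ],
)

```text
t: 11.97
eef_pos: [671.1, -150.2, 461.8]
tcp_rot: [-3.141, -0.0, 1.57]
ft_force: [0.5, 0.6, -0.5]
opening: 0.203
```

>>> arm_command(
  steps=[
    [0,0,2,0,0,0],
    [0,0,4,0,0,0],
    [0,0,5.5,0,0,0],
    [0,0,6.8,0,0,0],
    [0,0,7.3,0,0,0],
    [0,0,7.3,0,0,0],
    [0,0,7.3,0,0,0],
    [0,0,7.3,0,0,0],
  ],
)

```text
t: 12.63
eef_pos: [671.3, -150.2, 390.4]
tcp_rot: [3.141, 0.0, 1.57]
ft_force: [0.5, 0.7, 0.4]
opening: 0.208
```

Run:
```python
from h import *
s=state();print(s["eef_pos"],s["tcp_rot"],s["ft_force"],s["opening"])
b=read_camera("scene")
crop("s",b,230,150,160,130,5,"m8.png")
```

```text
[ 671.3360658  -150.24162475  390.37987266] [3.14064738e+00 2.09446045e-04 1.57002362e+00] [0.54068371 0.72129382 0.39112778] 0.2080677020936942
```

View pics/m8.png

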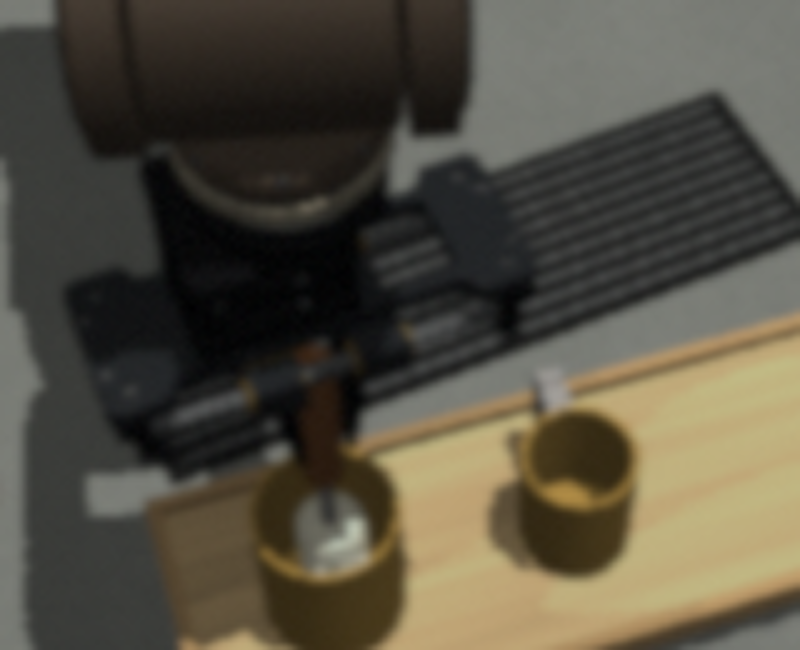

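Brush is at the bottom of the medium tin. Drawing it out and taking it back to the cup.

>>> arm_command(
  steps=[
    [0,0,-2,0,0,0],
    [0,0,-4,0,0,0],
    [0,0,-6,0,0,0],
    [0,0,-8,0,0,0],
    [0,0,-10,0,0,0],
    [0,0,-11.5,0,0,0],
    [0,0,-12,0,0,0],
    [0,0,-12,0,0,0],
    [0,0,-12,0,0,0],
  ],
)

```text
t: 13.43
eef_pos: [671.1, -150.2, 509.3]
tcp_rot: [-3.141, -0.0, 1.57]
ft_force: [-0.4, -0.6, -0.5]
opening: 0.206
```

>>> arm_command(
  steps=[
    [-2,-1.8,0,0,0,0],
    [-4,-3.7,0,0,0,0],
    [-6,-5.5,0,0,0,0],
    [-8,-7.4,0,0,0,0],
    [-10,-9.2,0,0,0,0],
    [-12,-11,0,0,0,0],
    [-14,-12.9,0,0,0,0],
    [-16,-14.7,0,0,0,0],
    [-17.5,-16.1,0,0,0,0],
    [-18,-16.5,0,0,0,0],
    [-18,-16.5,0,0,0,0],
    [-18,-16.5,0,0,0,0],
  ],
)

```text
t: 14.43
eef_pos: [506.3, -329.9, 509.1]
tcp_rot: [-3.141, -0.001, 1.569]
ft_force: [-0.6, 0.5, -0.7]
opening: 0.206
```

Run:
```python
from h import *
s=state();print(s["eef_pos"],s["tcp_rot"],s["ft_force"],s["opening"],shift([506,-330,347]))
b=read_camera("scene");a=read_camera("top")
B=cv2.resize(b[150:270,150:260],None,fx=5,fy=5,interpolation=2)[:,:,::-1];A=cv2.resize(a[150:270,390:480],None,fx=5,fy=5,interpolation=2)[:,:,::-1]
C=np.hstack([B,A]);cv2.imwrite("pics/m9.png",cv2.resize(C,(800,480)))
k=.8;e=s["eef_pos"]
for p in(e-[0,0,340.6],[506,-331,80]):print((proj("scene",p)-[150,150])*4,(proj("top",p)-[390,150])*4+[440,0])
```

```text
[ 506.34864163 -329.91731908  509.05699391] [-3.14111102e+00 -9.41479242e-04  1.56946736e+00] [-0.61637005  0.5337391  -0.73460145] 0.20610444125965252 [-0.02357174 -0.02704801 16.20569929]
[209.70712171 259.843169  ] [600.12742402 193.50868778]
[242.47965495 336.352449  ] [571.75317234 215.60728536]
```

View pics/m9.png

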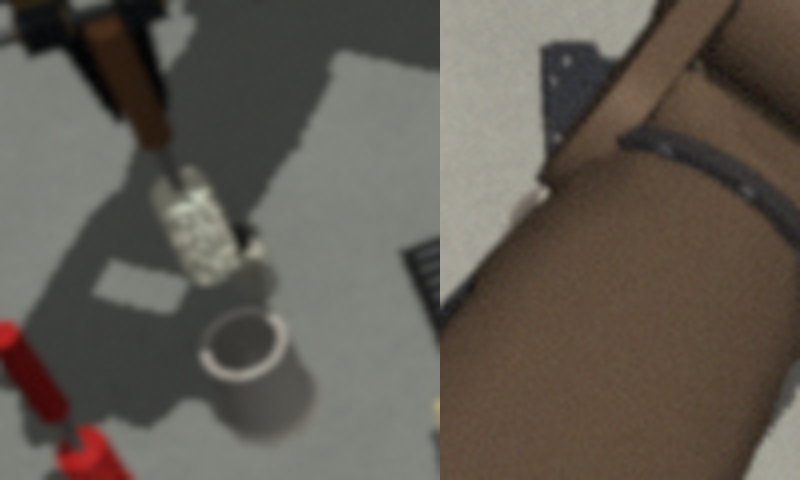

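Bristle end at (216,272), cup mouth centre at (243,346). Against the predictions the tip sits about 3 mm too far to +y, so I shift −3 mm and lower.

>>> arm_command(
  steps=[
    [-0.3,0,1,0,0,0],
    [-0.3,0,3,0,0,0],
    [-0.3,0,5,0,0,0],
    [-0.3,0,6.5,0,0,0],
    [-0.3,0,8,0,0,0],
    [-0.3,0,9,0,0,0],
    [-0.3,0,10,0,0,0],
    [-0.3,0,10.5,0,0,0],
    [-0.3,0,11,0,0,0],
    [-0.3,0,11,0,0,0],
  ],
)

```text
t: 15.37
eef_pos: [506.1, -333.0, 399.0]
tcp_rot: [-3.141, -0.001, 1.57]
ft_force: [0.1, 0.8, -0.7]
opening: 0.203
```

>>> arm_command(
  steps=[
    [0,0,0.8,0,0,0],
    [0,0,1.6,0,0,0],
    [0,0,2.4,0,0,0],
    [0,0,3.2,0,0,0],
    [0,0,4,0,0,0],
    [0,0,4.6,0,0,0],
    [0,0,5,0,0,0],
    [0,0,5.1,0,0,0],
    [0,0,5.1,0,0,0],
  ],
)

```text
t: 16.12
eef_pos: [506.1, -333.1, 348.4]
tcp_rot: [-3.141, -0.0, 1.57]
ft_force: [0.0, 0.5, -0.5]
opening: 0.211
```

>>> arm_command(
  steps=[
    [0,0,0,0,0,0],
    [0,0,0,0,0,0],
    [0,0,0,0,0,0],
    [0,0,0,0,0,0],
    [0,0,0,0,0,0],
    [0,0,0,0,0,0],
    [0,0,0,0,0,0],
  ],
  jaw=6,
)

```text
t: 16.7
eef_pos: [506.0, -333.1, 348.8]
tcp_rot: [3.141, 0.0, 1.57]
ft_force: [-0.0, -0.0, 0.1]
opening: 0.614
```

>>> arm_command(
  steps=[
    [0,0,-1,0,0,0],
    [0,0,-2,0,0,0],
    [0,0,-4,0,0,0],
    [0,0,-6,0,0,0],
    [0,0,-8,0,0,0],
    [0,0,-10,0,0,0],
    [0,0,-11,0,0,0],
    [0,0,-12,0,0,0],
    [0,0,-12,0,0,0],
    [0,0,-12,0,0,0],
  ],
)

```text
t: 17.53
eef_pos: [506.0, -333.0, 468.6]
tcp_rot: [3.142, -0.0, 1.57]
ft_force: [-0.7, 0.5, 0.2]
opening: 0.632
```

>>> arm_command(
  steps=[
    [3,0,0,0,0,0],
    [6,0,0,0,0,0],
    [9,0,0,0,0,0],
    [12,0,0,0,0,0],
    [15,0,0,0,0,0],
    [18,0,0,0,0,0],
    [21,0,0,0,0,0],
    [24,0,0,0,0,0],
    [27,0,0,0,0,0],
    [29,0,0,0,0,0],
    [30,0,0,0,0,0],
    [30,0,0,0,0,0],
  ],
)

```text
t: 18.53
eef_pos: [506.3, -31.7, 468.0]
tcp_rot: [-3.14, -0.0, 1.572]
ft_force: [0.0, -0.1, -0.3]
opening: 0.63
```

Run:
```python
from h import *
s=state();print(s["eef_pos"],s["tcp_rot"],s["ft_force"],s["opening"],s["joints"])
b=read_camera("scene");a=read_camera("top")
B=b[170:310,180:400];A=a[110:250,260:460]
f=lambda i:cv2.resize(i,None,fx=2.1,fy=2.1,interpolation=2)
cv2.imwrite("pics/t10.png",a[:,:,::-1])
cv2.imwrite("pics/m10.png",cv2.resize(B,None,fx=3.6,fy=3.6,interpolation=2)[:,:,::-1])
k=lambda p:(proj("scene",p)-[180,170])*3.6
print(k([679,-20,116]),k([671,-150.5,132]),k([626,-12,110]),k([611,-141,126]),k([507,-331,216]))
```

```text
[506.26888454 -31.73922293 467.99956924] [-3.14027532e+00 -4.40119303e-04  1.57213868e+00] [ 0.02327343 -0.10187734 -0.27143594] 0.6300868998468316 [-1.92920512e-01  2.58022758e-01  1.75349057e+00  1.96168093e-04
  1.13145685e+00 -1.76514304e+00]
[595.23803841 249.08177824] [413.89492906 293.0472155 ] [573.28598253 191.51652919] [396.83202012 222.79602394] [ 60.51973589 121.5498639 ]
```

View pics/m10.png

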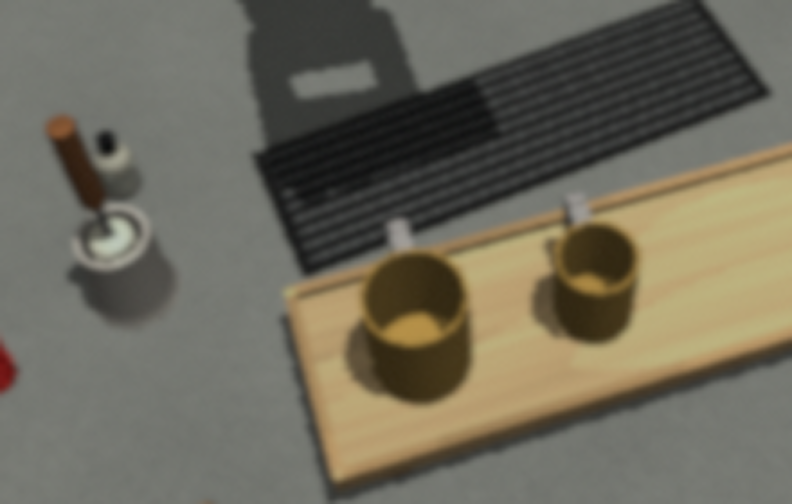

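Brush stands in its cup (top at (61,127)). Tins are where expected: rims at (596,257) and (415,301), handles at (577,208) and (400,234). Going to the small tin's handle.

>>> arm_command(
  steps=[
    [0.3,2,2,0,0,2],
    [0.7,4,4,0,0,4],
    [1,6,6,0,0,6],
    [1.4,8,8,0,0,8],
    [1.7,10,10,0,0,8.6],
    [2,12,12,0,0,8.6],
    [2,12,13.5,0,0,8.6],
    [2,12,13.8,0,0,8.6],
    [2,12,13.8,0,0,8.6],
    [2,12,13.8,0,0,8.6],
    [2,12,13.8,0,0,8.6],
  ],
  jaw=5,
)

```text
t: 19.55
eef_pos: [626.2, -13.8, 332.0]
tcp_rot: [3.14, -0.0, 1.419]
ft_force: [0.6, 0.0, 0.9]
opening: 0.527
```

Run:
```python
from h import *
s=state();print(s["eef_pos"],s["tcp_rot"],s["opening"],shift([626.6,-12,267.5]))
b=read_camera("scene")
crop("s",b,290,150,100,110,5.4,"m11.png")
e=s["eef_pos"]
k=lambda p:(proj("scene",p)-[290,150])*5.4
print(k(e-[0,0,190]),k([626.6,-12,110]),k([680,-20,116]))
```

```text
[626.16296318 -13.78968764 331.99074467] [ 3.14000970e+00 -4.52425517e-05  1.41922812e+00] 0.5274478296689119 [1.83223961e-01 5.97180150e-03 6.44910030e+00]
[265.1863632  358.83555614] [266.45340434 396.2320383 ] [299.7864954  483.33537329]
```

View pics/m11.png

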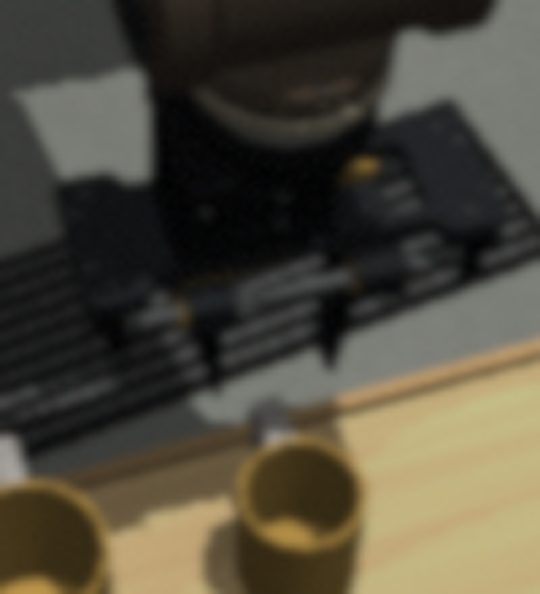

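Finger tips at (216,385) and (332,362) straddle the handle at (270,418). Descending and gripping.

>>> arm_command(
  steps=[
    [0.1,0,1,0,0,0],
    [0.1,0,2,0,0,0],
    [0.1,0,3,0,0,0],
    [0.1,0,4,0,0,0],
    [0.1,0,5,0,0,0],
    [0.1,0,6,0,0,0],
    [0.1,0,6.4,0,0,0],
    [0.1,0,6.4,0,0,0],
    [0.1,0,6.4,0,0,0],
  ],
)

```text
t: 20.35
eef_pos: [626.6, -12.2, 266.5]
tcp_rot: [-3.141, -0.0, 1.42]
ft_force: [0.1, 0.2, 0.6]
opening: 0.525
```

>>> arm_command(
  steps=[
    [0,0,0,0,0,0],
    [0,0,0,0,0,0],
    [0,0,0,0,0,0],
    [0,0,0,0,0,0],
    [0,0,0,0,0,0],
    [0,0,0,0,0,0],
    [0,0,0,0,0,0],
    [0,0,0,0,0,0],
  ],
  jaw=0.3,
)

```text
t: 21.02
eef_pos: [626.5, -12.2, 266.9]
tcp_rot: [3.141, -0.0, 1.42]
ft_force: [0.2, 0.1, 0.3]
opening: 0.145
```

>>> arm_command(
  steps=[
    [0,0,-0.5,0,0,0],
    [0,0,-1.5,0,0,0],
    [0,0,-2.5,0,0,0],
    [0,0,-3.5,0,0,0],
    [0,0,-4.5,0,0,0],
    [0,0,-5.5,0,0,0],
    [0,0,-6,0,0,0],
    [0,0,-6,0,0,0],
  ],
)

```text
t: 21.68
eef_pos: [626.5, -12.1, 328.4]
tcp_rot: [3.139, -0.0, 1.42]
ft_force: [0.7, 0.5, -1.3]
opening: 0.148
```

>>> arm_command(
  steps=[
    [0.5,-2,0,0,0,0],
    [1,-4,0,0,0,0],
    [1.5,-6,0,0,0,0],
    [2,-8,0,0,0,0],
    [2.5,-10,0,0,0,0],
    [3,-12,0,0,0,0],
    [3.5,-14,0,0,0,0],
    [4,-16,0,0,0,0],
    [4.5,-18,0,0,0,0],
    [5,-19.7,0,0,0,0],
    [5,-20.5,0,0,0,0],
    [5,-20.5,0,0,0,0],
  ],
)

```text
t: 22.68
eef_pos: [430.2, 68.3, 326.8]
tcp_rot: [-3.141, 0.0, 1.421]
ft_force: [1.3, 0.4, -1.2]
opening: 0.147
```

Run:
```python
from h import *
s=state();print(s["eef_pos"],s["tcp_rot"],s["opening"],s["ft_force"],shift([431.5,68,231.5]))
b=read_camera("scene")
crop("s",b,230,100,200,160,4,"m12.png")
```

```text
[430.2311799   68.34124613 326.75050252] [-3.14081710e+00  4.33200062e-05  1.42075194e+00] 0.14651084394173466 [ 1.25109395  0.4025495  -1.22541976] [-0.014362    0.13794454  9.52494676]
```

View pics/m12.png

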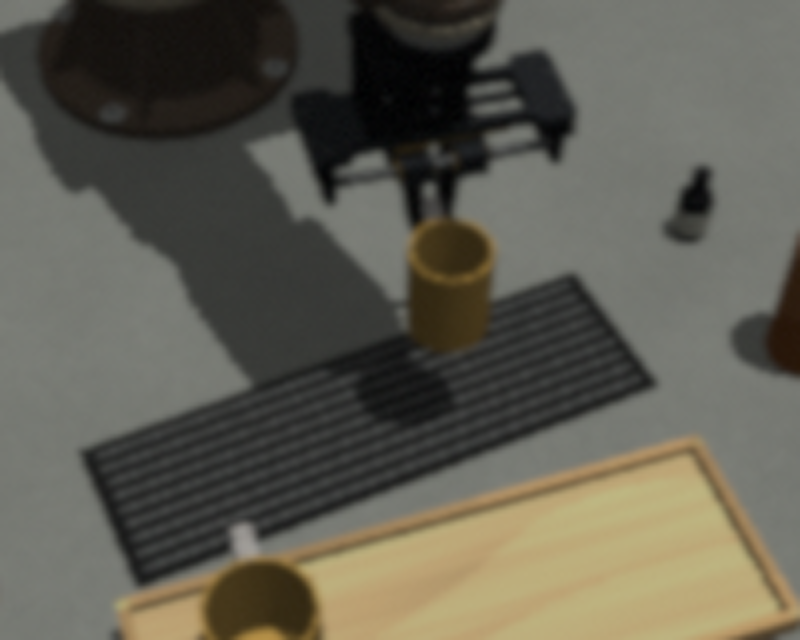

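The small tin hangs upright over the mat at (450,285). Lowering.

>>> arm_command(
  steps=[
    [0,0.1,1,0,0,0],
    [0,0.1,2.5,0,0,0],
    [0,0.1,4,0,0,0],
    [0,0.1,5.5,0,0,0],
    [0,0.1,7,0,0,0],
    [0,0.1,8,0,0,0],
    [0,0.1,8.7,0,0,0],
    [0,0.1,9.1,0,0,0],
    [0,0.1,9.4,0,0,0],
    [0,0.1,9.5,0,0,0],
    [0,0.1,9.5,0,0,0],
    [0,0.1,9.5,0,0,0],
  ],
)

```text
t: 23.73
eef_pos: [432.4, 67.9, 232.1]
tcp_rot: [3.141, -0.0, 1.42]
ft_force: [0.2, -0.1, -1.2]
opening: 0.147
```

>>> arm_command(
  steps=[
    [0,0,0.1,0,0,0],
    [0,0,0.15,0,0,0],
    [0,0,0.15,0,0,0],
  ],
)

```text
t: 23.98
eef_pos: [432.3, 68.0, 230.8]
tcp_rot: [3.141, -0.0, 1.42]
ft_force: [-1.5, 0.0, 4.2]
opening: 0.146
```

>>> arm_command(
  steps=[
    [0,0,0,0,0,0],
    [0,0,0,0,0,0],
    [0,0,0,0,0,0],
    [0,0,0,0,0,0],
    [0,0,0,0,0,0],
    [0,0,0,0,0,0],
  ],
  jaw=5,
)

```text
t: 24.48
eef_pos: [432.3, 67.9, 230.2]
tcp_rot: [-3.142, -0.0, 1.42]
ft_force: [-0.0, -0.1, -0.0]
opening: 0.497
```

>>> arm_command(
  steps=[
    [0,0,-1,0,0,0],
    [0,0,-2.5,0,0,0],
    [0,0,-4,0,0,0],
    [0,0,-6,0,0,0],
    [0,0,-8,0,0,0],
    [0,0,-10,0,0,0],
    [0,0,-12,0,0,0],
    [0,0,-13,0,0,0],
    [0,0,-13,0,0,0],
  ],
)

```text
t: 25.23
eef_pos: [432.4, 68.0, 362.1]
tcp_rot: [3.138, -0.001, 1.42]
ft_force: [0.8, -1.0, -0.2]
opening: 0.525
```

Run:
```python
from h import *
s=state();print(s["eef_pos"],s["tcp_rot"],s["opening"],s["ft_force"],shift([611,-140.5,345]))
cv2.imwrite("pics/s13.png",read_camera("scene")[:,:,::-1])
```

```text
[432.35176232  67.96354531 362.06140223] [ 3.13796927e+00 -6.77364977e-04  1.41995591e+00] 0.5247045137893324 [ 0.84087214 -0.96914895 -0.19673664] [-17.92626838  20.78825874   1.7693333 ]
```

>>> arm_command(
  steps=[
    [-1.8,2.1,0,0,0,0],
    [-3.6,4.2,0,0,0,0],
    [-5.4,6.2,0,0,0,0],
    [-7.2,8.3,0,0,0,0],
    [-9,10.4,0,0,0,0],
    [-10.8,12.5,0,0,0,0],
    [-12.6,14.6,0,0,0,0],
    [-14.4,16.7,0,0,0,0],
    [-16.2,18.8,0,0,0,0],
    [-17.9,20.8,0,0,0,0],
    [-17.9,20.8,1.5,0,0,0],
    [-17.9,20.8,1.7,0,0,0],
  ],
)

```text
t: 26.28
eef_pos: [611.1, -141.3, 339.4]
tcp_rot: [-3.137, -0.001, 1.418]
ft_force: [-0.9, 1.1, -1.3]
opening: 0.524
```

>>> arm_command(
  steps=[
    [0,0,0,0,0,0],
    [0,0,0,0,0,0],
    [0,0,0,0,0,0],
  ],
)

```text
t: 26.53
eef_pos: [610.9, -139.7, 343.4]
tcp_rot: [-3.142, -0.0, 1.421]
ft_force: [1.3, -0.1, 0.3]
opening: 0.527
```

Run:
```python
from h import *
s=state();print(s["eef_pos"],s["tcp_rot"],s["opening"],shift([611,-140.8,283.3]))
b=read_camera("scene")
crop("s",b,240,120,150,140,4,"m14.png")
e=s["eef_pos"]
k=lambda p:(proj("scene",p)-[240,120])*4
print(k(e-[0,0,190]),k([611,-140.8,126]),k([671.5,-150.5,132]),k([485,60,80]))
```

```text
[ 610.8517182  -139.74941565  343.44781173] [-3.14157897e+00 -1.37762313e-04  1.42052129e+00] 0.5268468730483016 [-0.1024831  0.0304717  6.0147667]
[199.68930187 422.64240152] [201.22377974 447.44516353] [220.17712752 526.28466362] [403.87297355 255.36773937]
```

View pics/m14.png

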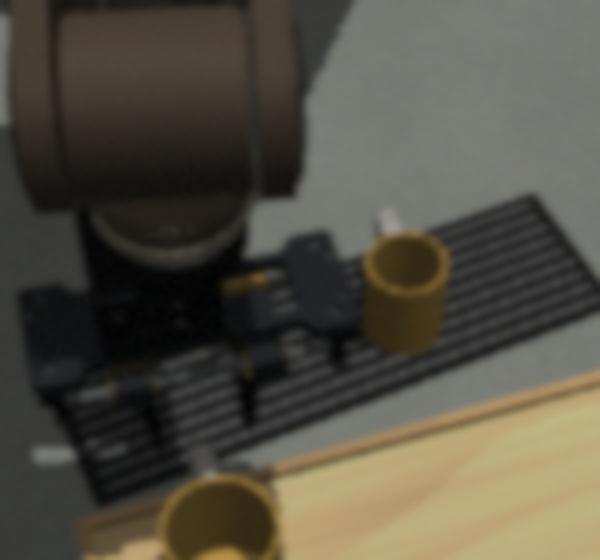

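The small tin stands upright on the mat at (405,290). The fingers at (158,440) and (250,418) straddle the medium handle at (205,462). Gripping.

>>> arm_command(
  steps=[
    [-0.1,0,1,0,0,0],
    [-0.1,0,2,0,0,0],
    [-0.1,0,3,0,0,0],
    [-0.1,0,4,0,0,0],
    [-0.1,0,5,0,0,0],
    [-0.1,0,5.7,0,0,0],
    [-0.1,0,6,0,0,0],
    [-0.1,0,6,0,0,0],
    [-0.1,0,6,0,0,0],
  ],
)

```text
t: 27.33
eef_pos: [611.0, -141.3, 283.2]
tcp_rot: [3.142, -0.0, 1.42]
ft_force: [0.8, 0.1, -0.7]
opening: 0.531
```

>>> arm_command(
  steps=[
    [0,0,0,0,0,0],
    [0,0,0,0,0,0],
    [0,0,0,0,0,0],
    [0,0,0,0,0,0],
    [0,0,0,0,0,0],
    [0,0,0,0,0,0],
    [0,0,0,0,0,0],
    [0,0,0,0,0,0],
  ],
  jaw=0.3,
)

```text
t: 28.0
eef_pos: [610.9, -141.3, 283.3]
tcp_rot: [3.141, -0.0, 1.42]
ft_force: [0.9, -0.1, 0.6]
opening: 0.15
```

>>> arm_command(
  steps=[
    [0,0,-0.5,0,0,0],
    [0,0,-1.5,0,0,0],
    [0,0,-2.5,0,0,0],
    [0,0,-3.5,0,0,0],
    [0,0,-4.5,0,0,0],
    [0,0,-5.5,0,0,0],
    [0,0,-6,0,0,0],
    [0,0,-6,0,0,0],
    [0,0,-6,0,0,0],
  ],
)

```text
t: 28.75
eef_pos: [610.8, -141.3, 343.4]
tcp_rot: [3.141, -0.0, 1.42]
ft_force: [0.5, -0.0, -2.4]
opening: 0.145
```

Run:
```python
from h import *
s=state();print(s["eef_pos"],s["tcp_rot"],s["opening"],s["ft_force"],shift([430,-80,248]))
```

```text
[ 610.77678452 -141.25256055  343.44661073] [ 3.14123382e+00 -3.85411274e-06  1.41993169e+00] 0.14498594166373013 [ 5.32668308e-01 -2.39516102e-03 -2.44162326e+00] [  3.33869684 -18.79635004   9.53792973]
```

>>> arm_command(
  steps=[
    [0.3,-1.9,0,0,0,0],
    [0.7,-3.8,0,0,0,0],
    [1,-5.7,0,0,0,0],
    [1.3,-7.6,0,0,0,0],
    [1.7,-9.5,0,0,0,0],
    [2,-11.4,0,0,0,0],
    [2.4,-13.3,0,0,0,0],
    [2.7,-15.2,0,0,0,0],
    [3,-17,0,0,0,0],
    [3.3,-18.4,0,0,0,0],
    [3.3,-18.8,0,0,0,0],
    [3.3,-18.8,0,0,0,0],
  ],
)

```text
t: 29.75
eef_pos: [429.5, -80.3, 343.2]
tcp_rot: [-3.141, -0.0, 1.42]
ft_force: [1.1, -0.7, -1.5]
opening: 0.146
```

>>> arm_command(
  steps=[
    [0,0,1,0,0,0],
    [0,0,2.5,0,0,0],
    [0,0,4,0,0,0],
    [0,0,5.5,0,0,0],
    [0,0,7,0,0,0],
    [0,0,8,0,0,0],
    [0,0,8.7,0,0,0],
    [0,0,9.1,0,0,0],
    [0,0,9.4,0,0,0],
    [0,0,9.5,0,0,0],
    [0,0,9.5,0,0,0],
    [0,0,9.5,0,0,0],
  ],
)

```text
t: 30.75
eef_pos: [430.1, -80.5, 248.6]
tcp_rot: [3.141, 0.0, 1.42]
ft_force: [-0.1, 0.1, -1.7]
opening: 0.142
```

>>> arm_command(
  steps=[
    [0,0,0.1,0,0,0],
    [0,0,0.15,0,0,0],
    [0,0,0.15,0,0,0],
  ],
)

```text
t: 31.0
eef_pos: [430.0, -80.4, 247.2]
tcp_rot: [3.141, 0.0, 1.42]
ft_force: [-1.5, -1.0, 3.6]
opening: 0.15
```

>>> arm_command(
  steps=[
    [0,0,0,0,0,0],
    [0,0,0,0,0,0],
    [0,0,0,0,0,0],
    [0,0,0,0,0,0],
    [0,0,0,0,0,0],
    [0,0,0,0,0,0],
  ],
  jaw=5,
)

```text
t: 31.5
eef_pos: [430.0, -80.4, 246.7]
tcp_rot: [3.142, -0.0, 1.42]
ft_force: [-0.1, 0.4, -0.2]
opening: 0.498
```

>>> arm_command(
  steps=[
    [0,0,-1,0,0,0],
    [0,0,-2.5,0,0,0],
    [0,0,-4,0,0,0],
    [0,0,-6,0,0,0],
    [0,0,-8,0,0,0],
    [0,0,-10,0,0,0],
    [0,0,-13,0,0,0],
    [0,0,-16,0,0,0],
    [0,0,-19,0,0,0],
    [0,0,-22,0,0,0],
    [0,0,-22,0,0,0],
    [0,0,-22,0,0,0],
  ],
)

```text
t: 32.5
eef_pos: [429.7, -80.3, 467.7]
tcp_rot: [3.139, 0.0, 1.42]
ft_force: [-1.0, -0.6, -0.7]
opening: 0.526
```

Run:
```python
from h import *
s=state();print(s["eef_pos"],s["opening"],s["ft_force"])
b=read_camera("scene");a=read_camera("top")
cv2.imwrite("pics/t15.png",a[:,:,::-1])
crop("s",b,180,120,250,180,3.2,"m15.png")
k=lambda p:(proj("scene",p)-[180,120])*3.2
print(k([485.5,60,80]),k([490,-89,96]),k([475,2,4]),k([507,-331,216]))
```

```text
[429.7134977  -80.30740502 467.6686787 ] 0.5260779702593126 [-0.98044976 -0.64808545 -0.71575561]
[515.32992084 204.68096953] [363.21249517 248.39219045] [452.4902138 266.0322464] [ 53.79532079 268.04432347]
```

View pics/m15.png

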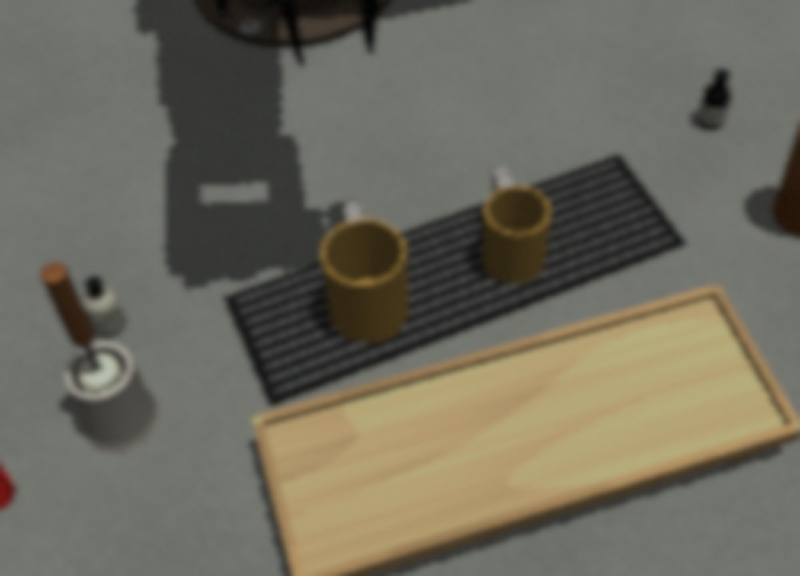

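Both tins stand upright on the mat, with rims at (364,252) and (517,211), and the brush is in its cup at (95,370). Bottles are undisturbed and the arm is clear. Handing in.

```bash
python3 -c "
from cell import *
print(job_done(),state()['t'])"
```

```text
the job is handed in; nothing more can be done
the job is handed in; nothing more can be done
```

The job is done and handed in, after about 32.5 s of the 210 s allowed. No verdict came back.

- **Tins present:** Only the small and medium tins were there; their rims measured 59 and 74 mm across. No large tin was seen.
- **Scrubbing:** The small tin was scrubbed first, then the medium, both on the stand. Each got two strokes with the bristle end at an estimated z of about 49–52 mm (floor 44 mm), drawn up close to the rim in between.
- **Brush:** It went back in the white cup without contact force. It was released with the gripper about 2 mm above where it had first gripped the brush.
- **Placing:** Each tin was lifted by its handle and set on the mat about 10 mm beyond the centre line.

**Last checks:** The final picture shows both tins upright on the mat and the brush standing in its cup. The two paint bottles and the part of the drink bottle in view look undisturbed, and the gripper is clear, about 180 mm above the tins' rims. I did not measure the final tilts or bottle positions.

**Disagreement:** The two cameras differed by about 5–8 mm in x. I corrected for this by comparing the tool's known position with where the scene camera showed it. No tin was seen to be knocked aside.

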